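Leakage test of the bread press's breaker

ROBOT

A 7-joint arm with a two-finger parallel gripper is mounted at the origin on the work surface. World frame = base frame: x ahead of the robot, y to its left, z up, the work surface at z = 0. Lengths are in m, angles in rad, forces in N, time in s.
With the tool pointing down it reaches from about 0.4 to 0.85 m from the base axis. Payload 10.4 kg.
Tool frame: the origin (TCP) lies at the very end of the fingers, on their centre line; the grasp point (between the pads) lies 19 mm behind it (manip.tcp_to_grasp is the distance from the TCP to the grasp point, in m); x points along the fingers, y is the direction in which the jaws open and shut, and the axes are right-handed (so a half turn about x gives the same grasp; the last joint's range is limited). The gripper opens to 85 mm and grips with 20 to 120 N. Pads are 22 mm wide; open, the fingers measure 114 mm over their backs; the gripper's body (76 mm by 85 mm) begins 54 mm behind the grasp point. The pads swing forward as they close: fully open they stand 13 mm farther back than shut.
Start: joints at [-1.348, 0.332, -0.065, 1.46, 0.022, 1.35, -0.088], TCP at [0.152, 0.606, 0.231] pointing down, gripper open.
Joint ranges: [-2.6, 2.6], [-0.5, 2.12], [-1.47, 1.34], [0.16, 2.42], [-1.27, 4.41], [0.06, 2.06], [-2.6, 2.6]. Speed limits (rad/s): [2.22, 2.22, 2.79, 2.79, 3.14, 3.14, 3.14].

INTERFACE

Orientations are given as a unit quaternion [x, y, z, w].
In Python, from workcell import manip, cams, hand_in gives the robot as it stands.
- The arm moves only by the shell command python3 -m handwheel 'ROWS' [FORCE]. ROWS is text: rows parted by semicolons, each of 7 numbers parted by spaces: the shift along the tool's x, y, z in mm, then the turn, a rotation vector about the tool's x, y, z in rad, then the finger opening in mm, from 0 to 85.4. A call has 1 to 8 rows; each row shifts and turns the commanded pose from where the row before left it, along the tool's axes as they then stand; what a row does not reach is not made up. A row lasts 1/10 s, in which the tool goes at most 50 mm and 8.59 degrees, less where a joint would pass 70% of its speed; a pose out of reach is approached as far as the arm can. A call with a gripper value outside its range is refused whole. The fingers move at their own pace and stop on an object; FORCE is the grip in N (left out, the last holds). Time passes only in rows, so rows that do not move let the fingers close. It gives the time, the measured TCP pose, the force and the opening at its end, in the units of the state.
- manip.get_obs(): the state, without advancing time (a new reading comes with each control period).
- cams.camera(name): name is "scene" or "top" or "wrist"; returns a dict with "color" (400x640x3 uint8, blue, green, red), "depth" (400x640 float32, m along the optical axis (not along the pixel's ray), 0 where there is no reading), "camera_matrix" (3x3 intrinsics, pixels), "distortion" ([k1, k2, p1, p2, k3] as OpenCV has them; the pictures are not rectified), "origin" and "attitude" of the camera in the world; the wrist camera has in their place "T_tool_cam" (4x4, takes a point from camera to tool coordinates, whose origin is the TCP and whose axes are the tool frame's). Camera axes: x right, y down, z forward; pixel columns grow to the right and rows downward; lengths in m; the calibration is good to about 2 mm. A picture is of the moment at which its call begins: read the wrist's pose just before it.
- hand_in(): hands the job in, once; it reports no verdict.
Trained networks look in the newest picture that a camera, given by its name, has taken for a name from the list of things; names that differ only in an ending like _2 or _b are one class to them, and where a whole thing is asked for, a point or a joint stands for the part that bears it (a point fixed in the world has none). Each returns a list of dicts, best first, with "conf" (0 to 1); they miss things now and then, are a little off and sometimes report something else, mostly with a low value. They report only what shows in the picture. A call takes as long as a camera call. They do not tell look-alikes from the thing itself.
- cams.recognise(camera, thing): "box" ([left, top, width, height] in pixels, round what is visible of it).
- cams.outline_of(camera, thing): "region" (400x640 bool, what is visible of it) and "box" ([left, top, width, height] in pixels, round what is visible of it).
The state is a dict: "clock": time; "joint_pos": joint angles; "joint_velocities": joint speeds; "tau": joint torques, N m; "position": TCP position; "ee_rot": TCP orientation; "ft_force": force on the tool from outside, world axes, zero at the start; "torque": the same for the moment, N m; "grip_width": opening from 0.0 (shut) to 1.0 (fully open).
Only numpy, scipy, OpenCV 4.12 (cv2) and the standard library are available. Lean on these libraries where they do the work, as an engineer would, in place of code of your own. Each camera call takes 0.05 s, during which the arm holds its last target.

TASK

The breaker that feeds the bread press is due its leakage test. First take away the pepper mill that someone left standing against the power pedestal, in the way of the lever, and set it down upright on the wooden board without dropping it. Then press the test button so that the lever trips and drops, press the tripped lever right down to its bottom stop to reset the breaker, and lift it all the way up until it stays on by itself, without forcing anything and leaving the moulds and the jar where they are.

Things in the scene. Friction and masses are not known exactly. Their poses are not given: they have to be found in the camera images.
- pedestal: Steel wedge box screwed to the table, 190 mm deep and wide, plus 22 mm flanges at table level. Origin: centre of underside; x to its back, y to its left, z up. Front wall x=-100 mm, 30 mm high; from there the face slopes up and back at 0.61 rad to 142 mm high at x=60 mm; back wall x=90. The breaker on the slope stands 22 mm proud. Its outlets are not used. Not to be pushed over 60 N.
- lever_pivot (a point): Point on the lever's pivot line, mid-width of the lever, inside the breaker; at x=-36, y=22, z=87 mm of the pedestal. Its axes: x up the slope, y along the pivot line (the pedestal's y), z square out of the face. In them the breaker's top plane is z=12 mm, from x=-68 to 92 mm; the black case with the lever y=-52 to 52, the narrow grey one with the button y=-96 to -52 mm.
- lever_tip (a point): Middle of the lever's outer end, 80 mm from the pivot. The lever is a straight grey paddle: the outer 36 mm are 28 mm wide (along the pivot line) and 14 mm thick, the rest 22 mm wide and 10 mm thick. Seen from the side, at joint value q it leans from the vertical towards the pedestal's front by 0.16 + q rad.
- lever (a joint): Rad. 0 = on (up, latched); grows as it drops to the front. Stops at -0.09 and 1.10. Only the test button releases it; tripped it springs to 0.72. Reset: push to 1.10 (about 7 N near the tip), let go, it returns to 0.72. Then lift to -0.09 (rising to about 8 N at the tip, passing a bevelled catch from 0.35 to 0); let go, the catch holds it at 0. Lifted without the reset it drops again.
- button_top (a point): Centre of the outer end of the round black test button, 26 mm in diameter, 12 mm proud of the breaker's top plane. When out it lies at x=-50, y=-52, z=107 mm of the pedestal. It is pushed square into the sloping face. Its axes: z square out of the face, x up the slope.
- test_button (a joint): Travel of the test button, m: 0 = out, 0.007 = fully in. Sprung: about 3 N push it in, then it meets its stop. The lever trips after 3 to 6 mm; released, the button comes back out.
- mill: Wooden pepper mill standing on the table a few mm in front of the pedestal's front wall, before the lever. 188 mm tall, 0.2 to 0.4 kg. Origin: centre of its underside, z up. Foot 58 mm in diameter up to 80 mm height, waist 38 mm in diameter from 94 to 122 mm, head 50 mm in diameter from 132 to 165 mm, narrowing to a 14 mm knob. Grip it round the head or waist.
- board: Plain empty wooden board, 220 mm (its x) by 160 mm (its y), 18 mm thick, lying on the table to the left or right of the pedestal (does not move). Origin: centre of its underside.
- tray: Low steel tray, 220 by 150 mm, 16 mm high, on the other side of the pedestal (does not move), with the two moulds on it. Origin: centre of its underside.
- mould1: Dark steel baking mould with a domed loaf in it, 86 mm in diameter, 92 mm tall, standing on the tray. Origin: centre of its underside. Bystander.
- mould2: A second mould like mould1 beside it on the tray. Bystander.
- jar: Lidded glass jar, 70 mm in diameter, 95 mm tall, standing on the table behind the pedestal. Origin: centre of its underside. Bystander.
Things that resemble listed ones, but are neither listed nor needed, are in the scene too. Several things look just like the mill: the one meant starts farthest to the robot's right.

How it is judged:
By the outcome, as a careful person would: the job done as asked, in the order asked, and still so for the second after the job is handed in, with the robot touching nothing.
It also fails if it takes over 72 s, if anything falls off the work surface, if the arm or the gripper's body presses on something with over 40 N, if the wrist force passes 120 N, or if a joint passes its speed limit or range.

## Working session

There is one attempt and no reset: what is moved stays moved. The work goes in short steps, Python scripts to look and compute and a shell command to move; the robot and the scene stay as the last step left them, time stands still between calls to the robot, and variables do not carry over. Pictures are saved under pics/ and viewed, and the job is handed in when it is done.

```bash
ls; mkdir -p pics; python3 - <<'E'
from workcell import manip, cams
import cv2,numpy as np
print(manip.get_obs(), manip.tcp_to_grasp)
for n in ["scene","top"]:
    c=cams.camera(n); cv2.imwrite(f"pics/{n}0.png",c["color"])
    print(n,c["origin"],c["attitude"],c["camera_matrix"],c["distortion"])
    for t in ["pedestal","mill","board","tray","mould1","jar","lever","test_button"]:
        print(t,[(d["box"],round(d["conf"],2)) for d in cams.recognise(n,t)])
E
```

```text
pics
{'clock': 0.0, 'joint_pos': array([-1.3475753 ,  0.33286198, -0.0647042 ,  1.46096687,  0.02157884,
        1.34987392, -0.0885292 ]), 'joint_velocities': array([-1.06665582e-03, -2.26875072e-04, -2.64287446e-04, -4.06050338e-04,
       -9.21597306e-04, -9.61955227e-07,  7.65770834e-04]), 'tau': array([ 1.32624005e-03, -6.25430346e+01,  5.00183192e-02, -3.91608310e+01,
        1.63437019e-02,  9.84811020e-03, -1.94295899e-05]), 'position': array([0.15199919, 0.60584455, 0.23050991]), 'ee_rot': array([ 0.08619672,  0.70181773, -0.08719349,  0.70172594]), 'ft_force': array([-0.70507219,  0.27644945,  0.62309128]), 'torque': array([ 0.03261071,  0.01467492, -0.02682107]), 'grip_width': 0.9981124393724415} 0.0187
scene [ 0.94233594 -0.46115031  1.10384604] [ 0.91122647  0.31751137 -0.08961896 -0.24661972] [[393.84805607   0.         321.43929776]
 [  0.         393.84805607 200.63851351]
 [  0.           0.           1.        ]] [-0.09173147  0.          0.          0.          0.        ]
pedestal [([288.3, 192.1, 90.4, 83.5], 0.8), ([347.8, 255.2, 24.8, 28.5], 0.31)]
mill [([333.
[... 580 characters left out ...]
.           0.           1.        ]] [-0.10981481  0.          0.          0.          0.        ]
pedestal [([294.7, 137.9, 98.1, 107.4], 0.81)]
mill [([242.2, 166.6, 31.8, 41.2], 0.83), ([303.2, 226.6, 23.9, 23.7], 0.81), ([259.4, 266.9, 30.1, 18.7], 0.78), ([253.4, 210.8, 23.9, 35.7], 0.72)]
board [([408.8, 210.1, 70.9, 87.8], 0.75), ([304.5, 225.9, 21.7, 26.3], 0.32)]
tray [([160.9, 187.9, 62.6, 81.1], 0.88)]
mould1 [([172.4, 230.9, 38.2, 30.9], 0.73), ([177.2, 189.3, 37.0, 36.7], 0.64), ([307.3, 158.8, 68.5, 77.8], 0.5)]
jar [([351.9, 133.6, 26.4, 26.6], 0.82), ([174.6, 186.9, 37.7, 41.8], 0.37)]
lever [([322.5, 195.7, 14.9, 11.4], 0.4)]
test_button [([348.0, 210.5, 12.9, 12.3], 0.58)]
```

View pics/scene0.png

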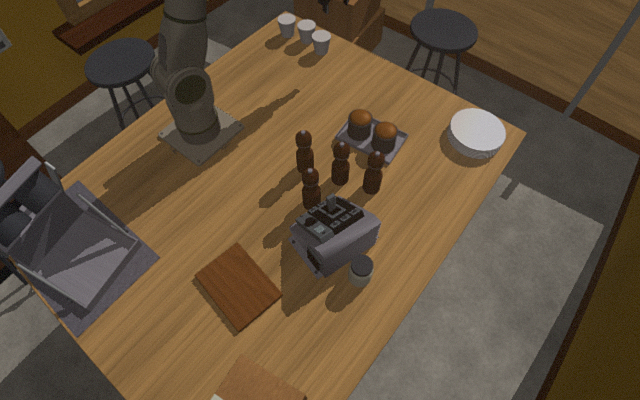

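View pics/top0.png

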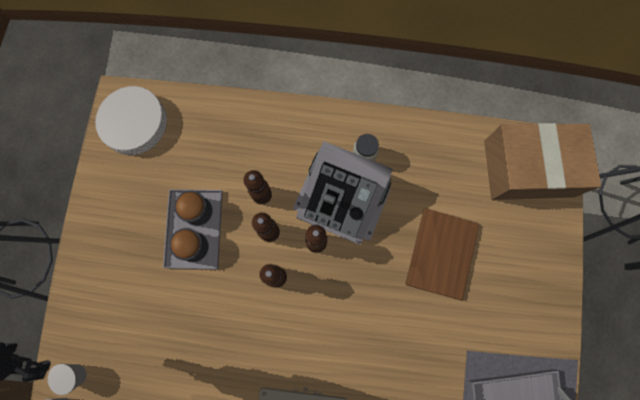

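```bash
cat > h.py <<'E'
from workcell import manip, cams
import cv2,numpy as np
from scipy.spatial.transform import Rotation as R
from scipy.optimize import least_squares
def shot(n):
    o=manip.get_obs(); c=cams.camera(n)
    if n=="wrist":
        T=np.eye(4);T[:3,:3]=R.from_quat(o["ee_rot"]).as_matrix();T[:3,3]=o["position"];c["T"]=T@c["T_tool_cam"]
    else:
        T=np.eye(4);T[:3,:3]=R.from_quat(c["attitude"]).as_matrix();T[:3,3]=c["origin"];c["T"]=T
    return c
def cloud(c):
    h,w=c["depth"].shape
    u,v=np.meshgrid(np.arange(w),np.arange(h))
    p=cv2.undistortPoints(np.stack([u,v],-1).reshape(-1,1,2).astype(np.float64),c["camera_matrix"],c["distortion"]).reshape(h,w,2)
    d=c["depth"]; P=np.dstack([p*d[...,None],d])
    W=P@c["T"][:3,:3].T+c["T"][:3,3]; W[d<=0]=np.nan
    return W
def proj(c,P):
    Ti=np.linalg.inv(c["T"]); rv,_=cv2.Rodrigues(Ti[:3,:3])
    return cv2.projectPoints(np.asarray(P,float).reshape(-1,1,3),rv,Ti[:3,3],c["camera_matrix"],c["distortion"])[0].reshape(-1,2)
E
python3 - <<'E'
from h import *
np.set_printoptions(precision=4,suppress=True)
for n in ["top","scene"]:
    c=shot(n); W=cloud(c); np.save(f"W_{n}.npy",W)
    for t in ["pedestal","mill","board","tray","mould1","jar","lever","test_button"]:
        for d in cams.outline_of(n,t):
            p=W[d["region"]]; p=p[~np.isnan(p[:,0])]
            if len(p)<5: continue
            z=p[:,2]; hi=p[z>np.percentile(z,99)-0.03]
            print(n,t,round(d["conf"],2),len(p),"med",np.median(p,0),"min",p.min(0),"max",p.max(0),"topmean",hi.mean(0))
E
```

```text
top pedestal 0.92 6472 med [ 0.6356 -0.0401  0.1117] min [ 0.5236 -0.1735 -0.0058] max [0.7936 0.0913 0.1705] topmean [ 0.6879 -0.0508  0.1406]
top mill 0.92 541 med [0.5053 0.0156 0.1675] min [ 0.4842 -0.0135 -0.0045] max [0.5602 0.0462 0.1896] topmean [0.5116 0.0175 0.1736]
top mill 0.83 470 med [0.4058 0.106  0.1696] min [0.3805 0.0856 0.0158] max [0.4345 0.1363 0.1932] topmean [0.4071 0.1122 0.1739]
top mill 0.76 673 med [0.618  0.1792 0.1509] min [0.6    0.1582 0.0013] max [0.6986 0.2137 0.192 ] topmean [0.6263 0.185  0.1732]
top mill 0.74 579 med [0.5189 0.1413 0.1661] min [0.4978 0.1216 0.0014] max [0.5507 0.1726 0.1906] topmean [0.5247 0.1481 0.1739]
top board 0.68 4547 med [ 0.5194 -0.3283  0.0172] min [ 0.4066 -0.4215 -0.0013] max [ 0.6357 -0.2345  0.0248] topmean [ 0.5204 -0.3283  0.0172]
top tray 0.66 2149 med [0.5055 0.3382 0.0038] min [ 0.3919  0.2756 -0.0045] max [0.6241 0.4479 0.081 ] topmean [0.4998 0.3575 0.0056]
top mould1 0.8 1006 med [0.4565 0.3426 0.0869] min [ 0.4178  0.3107 -0.0005] max [0.4979 0.4251 0.1   ] topmean [0.4579 0.3504 0.0878]
top mould1 0.77 1005
[... 1226 characters left out ...]
.017 ]
scene tray 0.64 810 med [0.5117 0.3205 0.0034] min [ 0.3888  0.1725 -0.0058] max [0.642  0.4491 0.1669] topmean [0.5187 0.337  0.0055]
scene mould1 0.89 668 med [0.472  0.33   0.0746] min [ 0.4175  0.3067 -0.0012] max [0.5025 0.3904 0.1   ] topmean [0.4653 0.3414 0.0841]
scene mould1 0.64 651 med [0.5695 0.3352 0.0774] min [ 0.5208  0.313  -0.0022] max [0.6028 0.463  0.0966] topmean [0.5641 0.3462 0.0844]
scene jar 0.89 726 med [ 0.7837 -0.1027  0.0912] min [ 0.7298 -0.1263 -0.0071] max [ 0.8145 -0.0204  0.0997] topmean [ 0.7811 -0.0944  0.0907]
scene lever 0.73 135 med [ 0.6099 -0.0095  0.1505] min [ 0.5836 -0.0216  0.0703] max [0.6179 0.0499 0.1679] topmean [ 0.6074 -0.0095  0.1563]
```

```bash
cat > fit.py <<'E'
from h import *
np.set_printoptions(precision=4,suppress=True)
a=0.61
# pedestal-frame planes: n.p<=d
N=np.array([[-1,0,0],[1,0,0],[0,1,0],[0,-1,0],[-np.sin(a),0,np.cos(a)],[0,0,1]])
D=np.array([.1,.09,.095,.095,np.sin(a)*.1+np.cos(a)*.03,.142])
Rl=np.array([[np.cos(a),0,-np.sin(a)],[0,1,0],[np.sin(a),0,np.cos(a)]]) # columns = lever frame axes in ped
LP=np.array([-.036,.022,.087])
def toW(x,P): 
    c,s=np.cos(x[2]),np.sin(x[2]); P=np.atleast_2d(P)
    return np.c_[x[0]+c*P[:,0]-s*P[:,1],x[1]+s*P[:,0]+c*P[:,1],P[:,2]]
def toP(x,W):
    c,s=np.cos(x[2]),np.sin(x[2]); d=W-np.array([x[0],x[1],0])
    return np.c_[c*d[:,0]+s*d[:,1],-s*d[:,0]+c*d[:,1],d[:,2]]
def boxsd(q,lo,hi):
    c=(lo+hi)/2;h=(hi-lo)/2;e=np.abs(q-c)-h
    return np.linalg.norm(np.maximum(e,0),axis=1)+np.minimum(e.max(1),0)
def sd(p):
    w=(p@N.T-D).max(1)
    q=(p-LP)@Rl
    b=boxsd(q,np.array([-.068,-.096,-.03]),np.array([.092,.052,.012]))
    fl=boxsd(p,np.array([-.1,-.117,-.01]),np.array([.09,.117,.004]))
    return np.minimum(np.minimum(w,b),fl)
def millfit(p):
    # points with head heights; radius by height
    def rad(z): return np.interp(z,[0,.08,.094,.122,.132,.165,.18],[.029,.029,.019,.019,.025,.025,.007])
    p=p[(p[:,2]>.02)&(p[:,2]<.163)]
    f=lambda x:np.hypot(p[:,0]-x[0],p[:,1]-x[1])-rad(p[:,2])
    return least_squares(f,np.median(p,0)[:2],loss="soft_l1",f_scale=.002)
E
cat > run1.py <<'E'
from fit import *
x0=np.array([.65,-.045,-.15])
al=[]
for n in ["top","scene"]:
    W=np.load(f"W_{n}.npy").reshape(-1,3)
    W=W[~np.isnan(W[:,0])]
    x=x0.copy()
    for it in range(4):
        p=toP(x,W); m=(np.abs(p[:,0])<.13)&(np.abs(p[:,1])<.13)&(p[:,2]>.015)&(np.abs(sd(p))<(.03 if it<2 else .012))
        r=least_squares(lambda y:sd(toP(y,W[m])),x,loss="soft_l1",f_scale=.002); x=r.x
    print(n,x,m.sum(),np.median(np.abs(sd(toP(x,W[m])))))
    al.append(W[m])
W=np.vstack(al); r=least_squares(lambda y:sd(toP(y,W)),x,loss="soft_l1",f_scale=.002); x=r.x
print("both",x); np.save("ped.npy",x)
print("button",toW(x,[-.05,-.052,.107]),"pivot",toW(x,LP))
ms=[]
for n in ["top","scene"]:
    W=np.load(f"W_{n}.npy").reshape(-1,3)
    m=(np.hypot(W[:,0]-.515,W[:,1]-.01)<.045)&(W[:,2]>.02)&(sd(toP(x,W))>.006)
    print(n,millfit(W[m]).x,m.sum()); ms.append(W[m])
r=millfit(np.vstack(ms));print("mill",r.x, toP(x,np.r_[r.x,0][None]))
E
python3 run1.py
```

```text
top [ 0.6439 -0.0398 -0.2695] 6002 0.0014719214617975786
scene [ 0.6428 -0.0419 -0.2804] 4309 0.0009989551246181588
both [ 0.6432 -0.0412 -0.2761]
button [[ 0.5809 -0.0776  0.107 ]] pivot [[ 0.6145 -0.0102  0.087 ]]
top [0.5137 0.0177] 503
scene [0.5116 0.0158] 639
mill [0.5124 0.0164] [[-0.1415  0.0197  0.    ]]
```

```bash
python3 -m handwheel '-30 0 0 0 0 0 85; -50 0 0 0 0 0 85; -40 0 0 0 0 0 85; 0 -20 20 0 0 0 85; 0 -27 27 0 0 0 85; 0 -27 27 0 0 0 85; 0 -27 27 0 0 0 85; 0 -27 27 0 0 0 85'; python3 -m handwheel '0 -27 27 0 0 0 85; 0 -27 27 0 0 0 85; 0 -27 27 0 0 0 85; 0 -27 27 0 0 0 85; 0 -27 27 0 0 0 85; 0 -27 27 0 0 0 85; 0 -27 27 0 0 0 85; 0 -27 27 0 0 0 85'; cat > to.py <<'E'
from fit import *
import sys
# usage: to.py X Y Z [yaw]  -> tool-frame shift mm, rotvec for tool-down pose with yaw ; pitch optional
def rel(pos,Rd=None):
    o=manip.get_obs(); Rc=R.from_quat(o["ee_rot"])
    d=Rc.inv().apply(np.asarray(pos)-o["position"])*1000
    rv=(Rc.inv()*Rd).as_rotvec() if Rd is not None else None
    return d,rv
def down(yaw,pitch=0):  # pitch>0 tips tool x towards +ped x (tool z axis heading)
    return R.from_euler("z",yaw)*R.from_euler("y",np.pi/2-pitch)
if __name__=="__main__":
    v=[float(q) for q in sys.argv[1:]]
    d,rv=rel(v[:3],down(v[3] if len(v)>3 else -.276, v[4] if len(v)>4 else 0))
    o=manip.get_obs()
    print("clock",o["clock"],"pos",o["position"],"F",o["ft_force"],"grip",o["grip_width"]); print("shift mm",d,"rotvec",rv, "J",o["joint_pos"])
E
python3 to.py .512 .016 .33
```

```text
clock: 2.6
position: [0.2457, 0.4495, 0.3514]
ee_rot: [0.087, 0.702, -0.087, 0.702]
ft_force: [0.4, 0.5, -0.2]
grip_width: 0.992
clock: 3.4
position: [0.4026, 0.1873, 0.3515]
ee_rot: [0.087, 0.702, -0.086, 0.702]
ft_force: [1.6, 0.1, -0.3]
grip_width: 0.995
clock 3.4 pos [0.4026 0.1873 0.3515] F [ 1.6111  0.1157 -0.2896] grip 0.9952165597503494
shift mm [  21.4534 -139.5786  147.8139] rotvec [ 0.0302  0.0002 -0.0008] J [-0.9099 -0.1368  0.333   1.7143  0.0442  1.556   0.7446]
```

```bash
python3 -m handwheel '0 -23 24 0 0 0 85; 0 -24 25 0 0 0 85; 0 -24 25 0 0 0 85; 0 -24 25 0 0 0 85; 0 -24 25 0 0 0 85; 0 -20 24 0.03 0 0 85; 0 0 0 0 0 0 85; 0 0 0 0 0 0 85'; python3 to.py .512 .016 .129
python3 - <<'E'
from fit import *
c=shot("wrist"); cv2.imwrite("pics/w1.png",c["color"]); W=cloud(c); np.save("W_w1.npy",W)
x=np.load("ped.npy")
print("mill",[(d["box"],round(d["conf"],2)) for d in cams.recognise("wrist","mill")])
W=W.reshape(-1,3);W=W[~np.isnan(W[:,0])]
m=(np.hypot(W[:,0]-.513,W[:,1]-.016)<.045)&(W[:,2]>.02)&(sd(toP(x,W))>.006)
print(m.sum(), millfit(W[m]).x)
for it in range(4):
    p=toP(x,W); m=(np.abs(p[:,0])<.13)&(np.abs(p[:,1])<.13)&(p[:,2]>.015)&(np.abs(sd(p))<(.03 if it<2 else .012))
    x=least_squares(lambda y:sd(toP(y,W[m])),x,loss="soft_l1",f_scale=.002).x
print(x,m.sum())
E
```

```text
clock: 4.2
position: [0.5118, 0.0177, 0.3512]
ee_rot: [0.098, 0.7, -0.098, 0.7]
ft_force: [0.1, 0.6, 0.4]
grip_width: 0.993
clock 4.2 pos [0.5118 0.0177 0.3512] F [0.0732 0.558  0.3775] grip 0.9933494243707279
shift mm [222.2215  -1.5522   0.6609] rotvec [-0.001  -0.0001  0.0001] J [-0.7189  0.0232  0.6144  1.5776 -0.0134  1.5451  1.1896]
mill [([304.6, 138.8, 41.0, 56.8], 0.95), ([419.6, 181.7, 82.1, 69.7], 0.85), ([384.5, 128.5, 77.5, 53.8], 0.7), ([347.9, 33.0, 62.2, 65.8], 0.57), ([493.5, 23.2, 90.8, 75.3], 0.44), ([267.7, 224.3, 16.4, 20.4], 0.31)]
26360 [0.5134 0.0166]
[ 0.6455 -0.0378 -0.2737] 17747
```

View pics/w1.png

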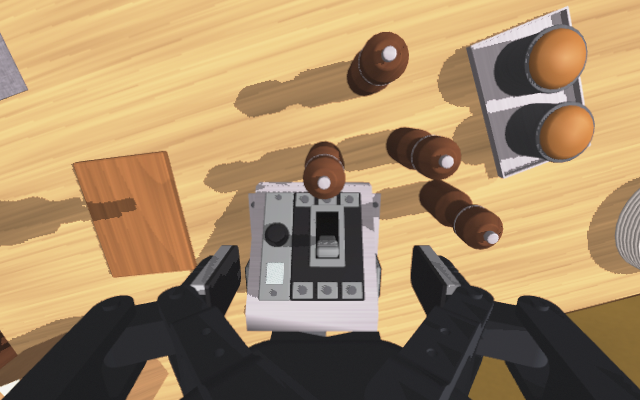

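```bash
python3 -m handwheel '30 -1 1 0 0 0 85; 45 0 0 0 0 0 85; 45 0 0 0 0 0 85; 40 0 0 0 0 0 85; 30 0 0 0 0 0 85; 20 0 0 0 0 0 85; 15 0 0 0 0 0 85; 0 0 0 0 0 0 85'; python3 to.py .5133 .0165 .126
```

```text
clock: 5.1
position: [0.5109, 0.0179, 0.1246]
ee_rot: [0.096, 0.702, -0.097, 0.699]
ft_force: [0.2, 0.7, 0.4]
grip_width: 0.994
clock 5.1 pos [0.5109 0.0179 0.1246] F [0.2052 0.7118 0.3624] grip 0.9943947631464846
shift mm [-1.384  -0.7101  2.6842] rotvec [ 0.0023 -0.003   0.0012] J [-0.6773  0.1897  0.6134  1.9151 -0.1234  1.0772  1.2838]
```

Centre and grip.

```bash
python3 -m handwheel '-1 -1 2.5 0 0 0 85; 0 0 0 0 0 0 70; 0 0 0 0 0 0 60; 0 0 0 0 0 0 40; 0 0 0 0 0 0 40; 0 0 0 0 0 0 40; 0 0 0 0 0 0 40; 0 0 0 0 0 0 40' 45; python3 - <<'E'
from h import *
c=shot("wrist"); cv2.imwrite("pics/w2.png",c["color"])
E
```

```text
clock: 5.9
position: [0.5152, 0.0152, 0.1282]
ee_rot: [0.098, 0.7, -0.097, 0.701]
ft_force: [-0.6, 0.3, 5.8]
grip_width: 0.574
```

View pics/w2.png

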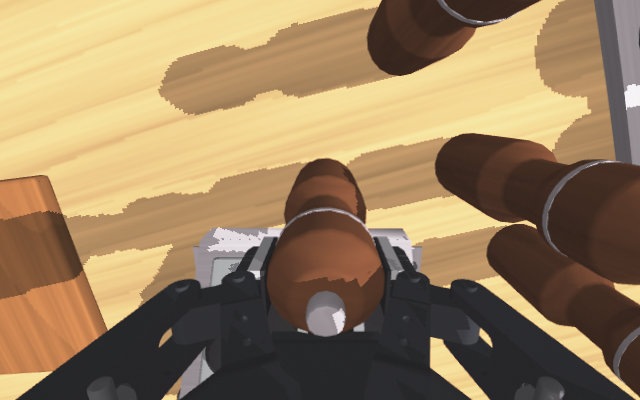

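```bash
python3 -m handwheel '-5 0 0 0 0 0 40; -10 0 0 0 0 0 40; -20 0 0 0 0 0 40; -30 0 0 0 0 0 40; -35 0 0 0 0 0 40; -35 0 0 0 0 0 40; -30 0 0 0 0 0 40; -20 0 0 0 0 0 40'; python3 to.py .52 -.3285 .32
```

```text
clock: 6.75
position: [0.5148, 0.0149, 0.3152]
ee_rot: [0.098, 0.7, -0.097, 0.701]
ft_force: [-0.1, 0.0, -2.9]
grip_width: 0.57
clock 6.75 pos [0.5148 0.0149 0.3152] F [-0.1064  0.0462 -2.9499] grip 0.5696920481627329
shift mm [  -5.1222 -328.962    98.6697] rotvec [-0.0002  0.002  -0.0016] J [-0.7167  0.0351  0.6237  1.6419 -0.0213  1.4688  1.2035]
```

```bash
python3 -m handwheel '0 -10 3 0 0 0 40; 0 -20 6 0 0 0 40; 0 -25 7.5 0 0 0 40; 0 -25 7.5 0 0 0 40; 0 -25 7.5 0 0 0 40; 0 -25 7.5 0 0 0 40; 0 -25 7.5 0 0 0 40; 0 -25 7.5 0 0 0 40';python3 -m handwheel '0 -25 7.5 0 0 0 40; 0 -25 7.5 0 0 0 40; 0 -25 7.5 0 0 0 40; 0 -25 7.5 0 0 0 40; 0 -25 7.5 0 0 0 40;  0 -15 6 0 0 0 40; 0 -7 2 0 0 0 40; 0 0 0 0 0 0 40'; python3 to.py .52 -.3285 .15
python3 - <<'E'
from h import *
c=shot("scene"); cv2.imwrite("pics/s2.png",c["color"])
E
```

```text
clock: 7.55
position: [0.5165, -0.1745, 0.3113]
ee_rot: [0.097, 0.701, -0.097, 0.7]
ft_force: [-0.1, -0.3, -3.4]
grip_width: 0.571
clock: 8.35
position: [0.5203, -0.3277, 0.3114]
ee_rot: [0.098, 0.701, -0.098, 0.7]
ft_force: [-0.9, -0.3, -2.8]
grip_width: 0.571
clock 8.35 pos [ 0.5203 -0.3277  0.3114] F [-0.901  -0.3416 -2.7961] grip 0.5714583675954072
shift mm [161.4486  -0.7426   0.2194] rotvec [-0.002  -0.0015  0.0006] J [-0.1608  0.3611  0.8728  1.3956 -0.2734  1.5114  1.9888]
```

View pics/s2.png

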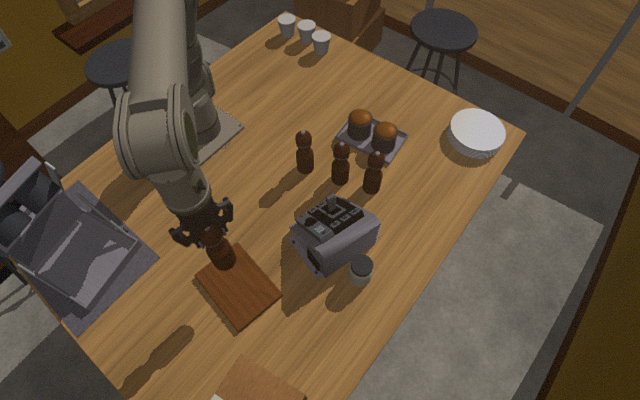

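```bash
python3 -m handwheel '10 0 0 0 0 0 40; 25 0 0 0 0 0 40; 35 0 0 0 0 0 40; 35 0 0 0 0 0 40; 30 0 0 0 0 0 40; 15 0 0 0 0 0 40; 5 0 0 0 0 0 40; 0 0 0 0 0 0 40'; python3 -m handwheel '1 0 0 0 0 0 40; 1 0 0 0 0 0 40; 1 0 0 0 0 0 40; 0 0 0 0 0 0 40'
```

```text
clock: 9.2
position: [0.5215, -0.3262, 0.1575]
ee_rot: [0.097, 0.7, -0.097, 0.7]
ft_force: [0.1, 0.2, -2.3]
grip_width: 0.575
clock: 9.6
position: [0.5214, -0.3266, 0.1546]
ee_rot: [0.097, 0.7, -0.097, 0.701]
ft_force: [-0.0, -0.5, -2.9]
grip_width: 0.573
```

```bash
python3 -m handwheel '2 0 0 0 0 0 40; 2 0 0 0 0 0 40; 1 0 0 0 0 0 40; 0 0 0 0 0 0 40';python3 -m handwheel '1 0 0 0 0 0 40;  0 0 0 0 0 0 40'; python3 -m handwheel '1 0 0 0 0 0 40;  0 0 0 0 0 0 40'; python3 -m handwheel '1 0 0 0 0 0 40;  0 0 0 0 0 0 40'
```

```text
clock: 10.0
position: [0.5212, -0.3265, 0.149]
ee_rot: [0.097, 0.701, -0.097, 0.7]
ft_force: [0.6, -0.8, -3.3]
grip_width: 0.572
clock: 10.2
position: [0.5212, -0.3265, 0.1481]
ee_rot: [0.097, 0.7, -0.097, 0.7]
ft_force: [-0.0, 0.2, -3.2]
grip_width: 0.569
clock: 10.4
position: [0.5212, -0.3265, 0.1471]
ee_rot: [0.097, 0.7, -0.097, 0.7]
ft_force: [0.3, -0.4, -2.6]
grip_width: 0.571
clock: 10.6
position: [0.5213, -0.3267, 0.1464]
ee_rot: [0.097, 0.7, -0.097, 0.7]
ft_force: [0.7, -1.1, -1.6]
grip_width: 0.573
```

```bash
python3 -m handwheel '0.7 0 0 0 0 0 40;  0 0 0 0 0 0 40'; python3 -m handwheel '0.7 0 0 0 0 0 40;  0 0 0 0 0 0 40'
```

```text
clock: 10.8
position: [0.5216, -0.3268, 0.1463]
ee_rot: [0.097, 0.7, -0.097, 0.701]
ft_force: [-1.1, 0.3, 6.0]
grip_width: 0.572
clock: 11.0
position: [0.5219, -0.327, 0.1463]
ee_rot: [0.097, 0.7, -0.097, 0.701]
ft_force: [-2.3, 1.3, 10.8]
grip_width: 0.574
```

```bash
python3 -m handwheel '-0.8 0 0 0 0 0 40; 0 0 0 0 0 0 49; 0 0 0 0 0 0 51; 0 0 0 0 0 0 54; 0 0 0 0 0 0 60; 0 0 0 0 0 0 75; 0 0 0 0 0 0 85; 0 0 0 0 0 0 85' 20; python3 -m handwheel '0 0 0 0 0 0 85; -10 0 0 0 0 0 85; -20 0 0 0 0 0 85; -40 0 0 0 0 0 85; -45 0 0 0 0 0 85; -35 0 0 0 0 0 85; -10 0 0 0 0 0 85; 0 0 0 0 0 0 85'
python3 - <<'E'
from fit import *
c=shot("wrist"); cv2.imwrite("pics/w3.png",c["color"]); W=cloud(c).reshape(-1,3)
m=(np.hypot(W[:,0]-.521,W[:,1]+.327)<.05)&(W[:,2]>.03); p=W[m]
print(m.sum(),p[:,2].max())
for lo,hi in [(.03,.09),(.15,.18)]:
    q=p[(p[:,2]-.018>lo-.01)&(p[:,2]-.018<hi)]-[0,0,.018]
    if len(q)>30: print(lo,len(q),millfit(q).x)
print(manip.get_obs()["joint_pos"])
c=shot("scene"); cv2.imwrite("pics/s3.png",c["color"][150:360,150:460].repeat(2,0).repeat(2,1))
E
```

```text
clock: 11.8
position: [0.5212, -0.3266, 0.1456]
ee_rot: [0.097, 0.7, -0.097, 0.7]
ft_force: [-0.4, 0.8, 0.9]
grip_width: 0.996
clock: 12.6
position: [0.5216, -0.3272, 0.3076]
ee_rot: [0.097, 0.699, -0.098, 0.701]
ft_force: [0.7, -0.5, -1.2]
grip_width: 0.993
30500 0.4089353462680581
0.03 566 [ 0.5201 -0.3258]
0.15 2015 [ 0.5196 -0.3257]
[-0.1639  0.3617  0.872   1.407  -0.2754  1.4983  1.9903]
```

View pics/w3.png

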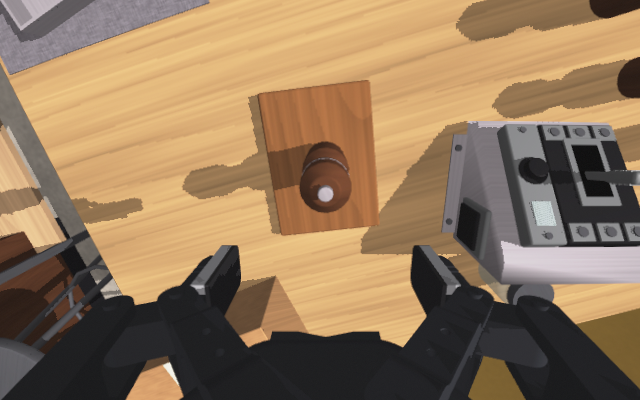

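View pics/s3.png

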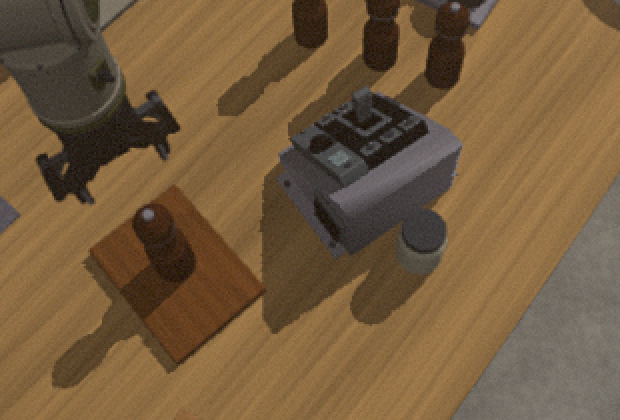

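```bash
python3 -m handwheel '-20 0 0 0 -0.12 0 60; 0 0 0 0 -0.13 0 40; 0 0 0 0 -0.13 0 20; 0 0 0 0 -0.13 0 5; 0 0 0 0 -0.10 0 0; 0 0 0 0 0 0 0;0 0 0 0 0 0 0'; cat > tob.py <<'E'
from to import *
# ped.npy x ; args: lever-frame coords (mm) of desired TCP, pitch
def lev2w(x,q): return toW(x,LP+Rl@(np.asarray(q)/1000))[0]
if __name__=="__main__":
    x=np.load("ped.npy"); v=[float(q) for q in sys.argv[1:]]
    t=lev2w(x,v[:3]); d,rv=rel(t,down(x[2],v[3])); o=manip.get_obs()
    lc=((toP(x,o["position"][None])[0]-LP)@Rl)*1000
    print("clock",o["clock"],"lev coords now",lc,"target",t,"F",o["ft_force"],"face-frame F",Rl.T@R.from_euler("z",-x[2]).apply(o["ft_force"]))
    print("shift",d,"rv",rv,"J",o["joint_pos"])
E
python3 - <<'E'
from fit import *
np.save("ped.npy",np.array([.6445,-.0393,-.275]))
# button in lever frame
print((np.array([-.05,-.052,.107])-LP)@Rl*1000)
E
python3 tob.py 0 -74 125 .61
```

```text
clock: 13.4
position: [0.5209, -0.3259, 0.325]
ee_rot: [0.064, 0.459, -0.121, 0.878]
ft_force: [1.2, -0.0, -0.7]
grip_width: -0.001
[ -0.0177 -74.      24.4131]
clock 13.4 lev coords now [ 132.146  -331.3714  197.9576] target [ 0.5268 -0.0601  0.1895] F [ 1.1659 -0.0104 -0.6787] face-frame F [ 0.5332  0.3066 -1.2008]
shift [  73.5331  257.2541 -132.0553] rv [-0.0005 -0.0029 -0.0007] J [-0.3434 -0.2589  0.8014  1.9214  0.0799  0.8054  1.756 ]
```

```bash
python3 -m handwheel '0 15 -10 0 0 0 0; 0 30 -15 0 0 0 0; 0 35 -18 0 0 0 0; 0 35 -18 0 0 0 0; 0 35 -18 0 0 0 0; 0 35 -18 0 0 0 0; 0 35 -18 0 0 0 0; 0 30 -14 0 0 0 0'; python3 -m handwheel '20 6 -3 0 0 0 0; 25 0 0 0 0 0 0; 10 0 0 0 0 0 0; 0 0 0 0 0 0 0';python3 tob.py 0 -74 125 .61
python3 - <<'E'
from fit import *
c=shot("wrist"); cv2.imwrite("pics/w4.png",c["color"]); W=cloud(c); 
x=np.load("ped.npy")
for d in cams.outline_of("wrist","test_button")[:2]+cams.outline_of("wrist","lever")[:1]:
    p=W[d["region"]];p=p[~np.isnan(p[:,0])]; print(d["box"],d["conf"],len(p),"lev frame mm",np.median((toP(x,p)-LP)@Rl,0)*1000)
W=W.reshape(-1,3);W=W[~np.isnan(W[:,0])]
for it in range(4):
    p=toP(x,W); m=(np.abs(p[:,0])<.13)&(np.abs(p[:,1])<.13)&(p[:,2]>.015)&(np.abs(sd(p))<(.03 if it<2 else .008))
    x=least_squares(lambda y:sd(toP(y,W[m])),x,loss="soft_l1",f_scale=.002).x
print(x,m.sum())
E
```

```text
clock: 14.2
position: [0.4878, -0.0553, 0.2505]
ee_rot: [0.063, 0.46, -0.122, 0.877]
ft_force: [0.7, 0.4, 1.2]
grip_width: 0.002
clock: 14.6
position: [0.5173, -0.0598, 0.203]
ee_rot: [0.063, 0.46, -0.123, 0.877]
ft_force: [-0.0, 0.5, 0.6]
grip_width: -0.002
clock 14.6 lev coords now [  0.1527 -76.2429 141.4434] target [ 0.5268 -0.0601  0.1895] F [-0.0227  0.4665  0.592 ] face-frame F [0.2174 0.4428 0.5703]
shift [16.4377  2.2886 -0.0709] rv [-0.0005 -0.0051  0.0028] J [-0.1951 -0.2727  0.0645  2.274   0.4319  0.6177  0.8786]
[315.3, 177.1, 24.9, 30.4] 0.94 637 lev frame mm [ -2.7445 -74.0273  22.6299]
[392.2, 194.8, 42.3, 60.1] 0.65 1899 lev frame mm [19.977  -1.9641 56.6289]
[394.3, 191.6, 42.9, 65.7] 0.92 1921 lev frame mm [19.977  -1.8159 56.4296]
[ 0.6445 -0.0415 -0.2686] 29803
```

View pics/w4.png

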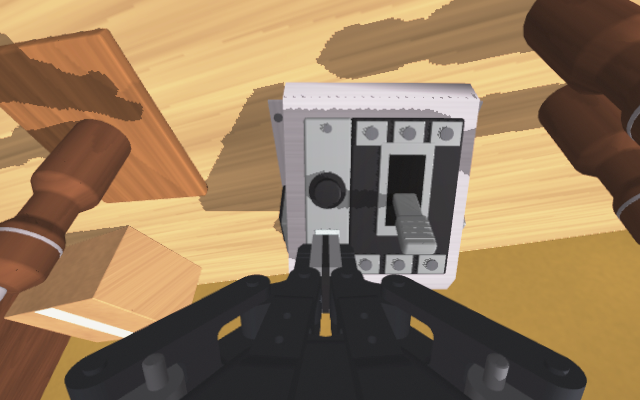

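```bash
python3 - <<'E'
from fit import *
c=shot("wrist"); W=cloud(c).reshape(-1,3); W=W[~np.isnan(W[:,0])]
o=manip.get_obs(); t=R.from_quat(o["ee_rot"]).inv().apply(W-o["position"])*1000
m=(t[:,0]<5)&(np.abs(t[:,1])<120)&(np.abs(t[:,2])<80); t=t[m]; print(len(t),t.min(0),t.max(0))
for a in range(-130,5,10):
    q=t[(t[:,0]>=a)&(t[:,0]<a+10)]
    if len(q)>5: print(a,len(q),np.percentile(q[:,1],[0.5,99.5]),np.percentile(q[:,2],[1,99]))
E
```

```text
49082 [-101.2151  -61.7756  -21.7016] [-0.9222 63.2777 11.7606]
-110 134 [-18.2653  19.4909] [-21.5198 -19.953 ]
-100 8289 [-57.8746  59.1576] [-21.0188  -8.5018]
-90 14979 [-59.6315  61.116 ] [-18.4549  -2.6996]
-80 10135 [-54.5475  56.4691] [-18.1197   5.8824]
-70 5443 [-46.9808  48.5736] [-17.999    7.5735]
-60 5627 [-38.5346  40.3206] [-13.8752   7.7519]
-50 2311 [-32.4759  34.0504] [-14.5176   8.1736]
-40 755 [-15.5583  17.0914] [-12.8573  10.2908]
-30 601 [-12.5401  14.394 ] [-12.0957  -7.0125]
-20 528 [-12.4467  14.3558] [-12.1657  -6.9912]
-10 280 [-11.7075  13.5965] [-12.1572  -7.1406]
```

```bash
python3 -m handwheel '20 2 -1 0 0 0 0; 30 0 0 0 0 0 0; 25 0 0 0 0 0 0; 20 0 0 0 0 0 0; 10 0 0 0 0 0 0; 4 0 0 0 0 0 0; 0 0 0 0 0 0 0'; python3 tob.py 0 -74 24 .61
```

```text
clock: 15.5
position: [0.5772, -0.0742, 0.1156]
ee_rot: [0.064, 0.458, -0.122, 0.878]
ft_force: [-0.1, 0.2, 0.2]
grip_width: -0.0
clock 15.5 lev coords now [  0.5563 -73.8848  34.4931] target [ 0.5825 -0.0758  0.1067] F [-0.1094  0.2414  0.1945] face-frame F [-0.0286  0.2026  0.2573]
shift [10.4929 -0.1111 -0.5606] rv [-0.0009  0.0004  0.0004] J [-0.1514  0.01    0.0875  2.2463  0.5769  0.3563  0.7406]
```

```bash
python3 -m handwheel '4 0 -1 0 0 0 0; 3 0 0 0 0 0 0; 2 0 0 0 0 0 0; 0 0 0 0 0 0 0'; python3 -m handwheel '1.5 0 0 0 0 0 0; 0 0 0 0 0 0 0';  python3 -m handwheel '1.5 0 0 0 0 0 0; 0 0 0 0 0 0 0';  python3 -m handwheel '1 0 0 0 0 0 0; 0 0 0 0 0 0 0'; python3 tob.py 0 -74 24 .61
```

```text
clock: 15.9
position: [0.5812, -0.0754, 0.1071]
ee_rot: [0.064, 0.458, -0.122, 0.878]
ft_force: [-0.0, -0.2, -0.0]
grip_width: 0.0
clock: 16.1
position: [0.5822, -0.0756, 0.106]
ee_rot: [0.064, 0.458, -0.122, 0.878]
ft_force: [-0.8, -0.3, 0.6]
grip_width: 0.003
clock: 16.3
position: [0.583, -0.0758, 0.1047]
ee_rot: [0.064, 0.458, -0.122, 0.878]
ft_force: [-1.3, 0.0, 1.1]
grip_width: -0.002
clock: 16.5
position: [0.5836, -0.076, 0.1039]
ee_rot: [0.064, 0.458, -0.122, 0.878]
ft_force: [-0.3, -0.3, 0.6]
grip_width: 0.001
clock 16.5 lev coords now [ -0.7295 -73.8667  21.1132] target [ 0.5825 -0.0758  0.1067] F [-0.2664 -0.2662  0.6204] face-frame F [ 0.2045 -0.3285  0.614 ]
shift [-2.8867 -0.1336  0.7301] rv [-0.0007  0.0002  0.0003] J [-0.1501  0.0459  0.0932  2.2407  0.6079  0.3271  0.7097]
```

```bash
for i in 1; do python3 -m handwheel '1 0 0 0 0 0 0; 0 0 0 0 0 0 0';  python3 -m handwheel '1 0 0 0 0 0 0; 0 0 0 0 0 0 0';  python3 -m handwheel '1 0 0 0 0 0 0; 0 0 0 0 0 0 0'; done; python3 tob.py 0 -74 24 .61; python3 - <<'E'
from h import *
c=shot("scene"); cv2.imwrite("pics/s5.png",c["color"][150:300,250:420].repeat(4,0).repeat(4,1))
E
```

```text
clock: 16.7
position: [0.584, -0.0762, 0.103]
ee_rot: [0.064, 0.458, -0.122, 0.878]
ft_force: [0.3, -0.1, 0.7]
grip_width: 0.001
clock: 16.9
position: [0.5846, -0.0763, 0.1022]
ee_rot: [0.064, 0.458, -0.122, 0.878]
ft_force: [0.2, -0.1, 0.7]
grip_width: -0.006
clock: 17.1
position: [0.5851, -0.0765, 0.1013]
ee_rot: [0.064, 0.458, -0.122, 0.878]
ft_force: [0.8, -0.3, 1.8]
grip_width: 0.001
clock 17.1 lev coords now [ -0.848  -73.9501  18.0559] target [ 0.5825 -0.0758  0.1067] F [ 0.8365 -0.2634  1.7723] face-frame F [ 1.7338 -0.0263  0.9505]
shift [-5.9441 -0.0516  0.848 ] rv [-0.0007 -0.      0.0004] J [-0.15    0.0542  0.0949  2.2389  0.6146  0.321   0.7031]
```

View pics/s5.png

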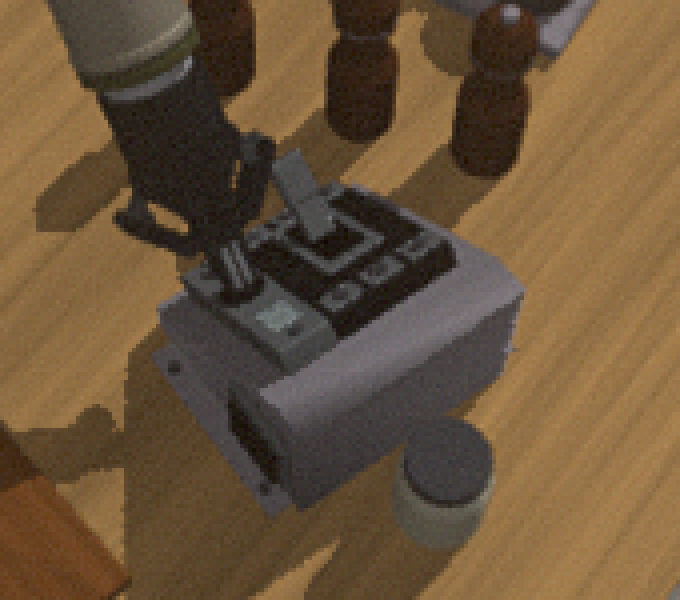

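```bash
python3 -m handwheel '-5 0 0 0 0 0 0; -20 0 0 0 0 0 0; -40 0 0 0 0 0 0; -40 0 0 0 0 0 0; -15 0 0 0 0 0 0; 0 0 0 0 0 0 0'; cat > lev.py <<'E'
from to import *
import sys
# lever angle from depth cloud of a camera
n=sys.argv[1]; c=shot(n); cv2.imwrite(f"pics/{n}_{sys.argv[2]}.png",c["color"])
x=np.load("ped.npy"); W=cloud(c).reshape(-1,3); W=W[~np.isnan(W[:,0])]
q=((toP(x,W)-LP)@Rl)*1000
r=np.hypot(q[:,0],q[:,2]); 
m=(np.abs(q[:,1])<12)&(r>48)&(r<90)&(q[:,2]>22)
q=q[m]; ph=np.arctan2(-q[:,0],q[:,2]); 
print("n",m.sum(),"q joint pct",np.percentile(ph,[5,25,50,75,95])+.61-.16,"rmax",np.percentile(r[m],98), "pos",np.median(q,0))
print(manip.get_obs()["clock"])
E
python3 lev.py top 6; python3 lev.py wrist 6;  python3 tob.py 25 0 100 .61
```

```text
clock: 17.75
position: [0.519, -0.0573, 0.2023]
ee_rot: [0.064, 0.456, -0.121, 0.879]
ft_force: [0.0, -0.6, -0.8]
grip_width: -0.003
n 116 q joint pct [0.5634 0.5986 0.6225 0.6717 0.7652] rmax 81.065558988653 pos [-11.8628  -0.1881  69.6455]
17.8
n 743 q joint pct [0.6305 0.6832 0.7376 0.785  0.8442] rmax 80.03639149803999 pos [-22.0169  -1.0163  75.107 ]
17.85
clock 17.85 lev coords now [ -1.0464 -73.9067 138.0128] target [0.5804 0.0016 0.1833] F [ 0.2394 -0.1689  0.5811] face-frame F [ 0.5593 -0.0976  0.3181]
shift [38.0068 73.9303 25.988 ] rv [-0.0007  0.0002  0.0001] J [-0.1815 -0.2657  0.0489  2.2795  0.4361  0.6005  0.8686]
```

View pics/wrist_6.png

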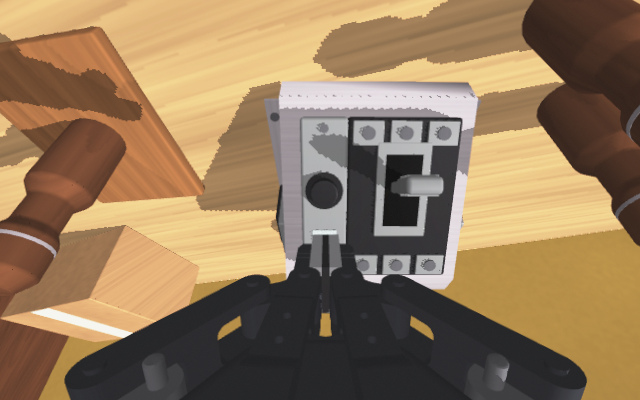

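```bash
python3 -m handwheel '0 10 6 0 0 0 0; 0 25 10 0 0 0 0; 0 25 10 0 0 0 0; 0 14 6 0 0 0 0; 15 0 0 0 0 0 0; 30 0 0 0 0 0 0; 25 0 0 0 0 0 0; 12 0 0 0 0 0 0'; python3 tob.py 15 0 55 .61; python3 lev.py wrist 7
```

```text
clock: 18.65
position: [0.6093, -0.0071, 0.1477]
ee_rot: [0.063, 0.459, -0.122, 0.877]
ft_force: [0.2, -0.5, 0.5]
grip_width: -0.001
clock 18.65 lev coords now [29.3405 -0.5754 53.4976] target [ 0.5973 -0.0031  0.1407] F [ 0.21   -0.4565  0.5312] face-frame F [ 0.5716 -0.3823  0.2486]
shift [ -1.4496   0.5706 -14.3462] rv [-0.0001 -0.0038  0.0023] J [-0.186   0.0398 -0.0326  2.1316  0.6051  0.5006  0.6094]
n 3574 q joint pct [0.1372 0.209  0.6528 0.7356 0.8025] rmax 88.1543465804238 pos [-15.7125   0.2024  75.2259]
18.7
```

View pics/wrist_7.png

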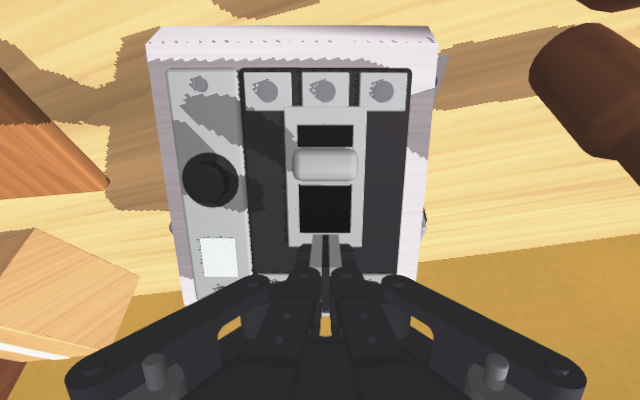

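```bash
python3 -m handwheel '0 0 -10 0 0 0 0; 0 0 -10 0 0 0 0; 0 0 -6 0 0 0 0; 0 0 -5 0 0 0 0; 0 0 0 0 0 0 0'; python3 tob.py -15 0 55 .61;python3 -m handwheel '0 0 -4 0 0 0 0; 0 0 -4 0 0 0 0; 0 0 -4 0 0 0 0; 0 0 0 0 0 0 0'; python3 tob.py -20 0 55 .61
```

```text
clock: 19.2
position: [0.5848, 0.0006, 0.1332]
ee_rot: [0.063, 0.458, -0.122, 0.878]
ft_force: [-0.4, 0.0, 0.5]
grip_width: -0.0
clock 19.2 lev coords now [-0.052   0.1522 56.3547] target [0.5737 0.0035 0.1235] F [-0.3721  0.0161  0.4992] face-frame F [-0.0111 -0.0855  0.6168]
shift [  1.3549  -0.1588 -14.9479] rv [-0.0005 -0.      0.0003] J [-0.2028  0.01   -0.0475  2.2006  0.6723  0.4805  0.5124]
clock: 19.6
position: [0.5755, 0.0033, 0.1263]
ee_rot: [0.064, 0.458, -0.122, 0.878]
ft_force: [2.1, -0.7, 2.1]
grip_width: 0.002
clock 19.6 lev coords now [-11.8999   0.2952  56.2377] target [0.5697 0.0047 0.1206] F [ 2.0849 -0.7499  2.0565] face-frame F [ 2.9897 -0.1556  0.4194]
shift [ 1.2353 -0.2991 -8.1003] rv [-0.0005  0.0003  0.    ] J [-0.2086  0.0022 -0.0542  2.2263  0.7014  0.4725  0.4709]
```

```bash
python3 -m handwheel '0 0 -3 0 0 0 0; 0 0 -3 0 0 0 0; 0 0 0 0 0 0 0'; python3 tob.py -22 0 55 .61;python3 -m handwheel '0 0 -2 0 0 0 0;  0 0 0 0 0 0 0'; python3 -m handwheel '0 0 -1 0 0 0 0;  0 0 0 0 0 0 0'; python3 tob.py -22 0 55 .61
```

```text
clock: 19.9
position: [0.5707, 0.0046, 0.1227]
ee_rot: [0.064, 0.458, -0.122, 0.878]
ft_force: [2.9, -0.2, 3.1]
grip_width: -0.003
clock 19.9 lev coords now [-17.9889   0.215   56.1611] target [0.5681 0.0051 0.1195] F [ 2.9365 -0.184   3.142 ] face-frame F [4.1573 0.6203 0.9277]
shift [ 1.1609 -0.2168 -4.0111] rv [-0.0005  0.0001  0.0002] J [-0.2114 -0.0016 -0.0577  2.2391  0.7159  0.469   0.45  ]
clock: 20.1
position: [0.5693, 0.005, 0.1217]
ee_rot: [0.064, 0.458, -0.122, 0.878]
ft_force: [4.0, -0.8, 2.9]
grip_width: 0.002
clock: 20.3
position: [0.5685, 0.0051, 0.1211]
ee_rot: [0.064, 0.458, -0.122, 0.878]
ft_force: [3.4, -0.7, 2.8]
grip_width: 0.0
clock 20.3 lev coords now [-20.793    0.1328  56.1382] target [0.5681 0.0051 0.1195] F [ 3.4178 -0.7083  2.833 ] face-frame F [4.4767 0.2464 0.3275]
shift [ 1.1382 -0.1332 -1.207 ] rv [-0.0007  0.0001  0.0003] J [-0.2128 -0.0033 -0.0594  2.2451  0.723   0.4675  0.4397]
```

```bash
python3 -m handwheel '0 0 -1 0 0 0 0;  0 0 0 0 0 0 0';python3 -m handwheel '0 0 -1 0 0 0 0;  0 0 0 0 0 0 0'; python3 -m handwheel '0 0 -1 0 0 0 0;  0 0 0 0 0 0 0'; python3 tob.py -22 0 55 .61
```

```text
clock: 20.5
position: [0.5677, 0.0054, 0.1205]
ee_rot: [0.064, 0.458, -0.122, 0.878]
ft_force: [3.4, -1.0, 3.2]
grip_width: -0.003
clock: 20.7
position: [0.5669, 0.0056, 0.1199]
ee_rot: [0.064, 0.458, -0.122, 0.878]
ft_force: [4.0, -1.6, 2.6]
grip_width: 0.0
clock: 20.9
position: [0.5661, 0.0058, 0.1193]
ee_rot: [0.064, 0.458, -0.122, 0.878]
ft_force: [3.0, -1.0, 3.2]
grip_width: -0.002
clock 20.9 lev coords now [-23.9047   0.0879  56.1203] target [0.5681 0.0051 0.1195] F [ 3.0274 -0.9535  3.1971] face-frame F [ 4.4319 -0.0956  0.8031]
shift [ 1.1202 -0.0861  1.9049] rv [-0.0007 -0.0001  0.0004] J [-0.2142 -0.0052 -0.0613  2.2516  0.7305  0.4659  0.4288]
```

```bash
python3 -m handwheel '0 0 -1 0 0 0 0;  0 0 0 0 0 0 0';python3 -m handwheel '0 0 -1 0 0 0 0;  0 0 0 0 0 0 0'; python3 -m handwheel '0 0 -1 0 0 0 0;  0 0 0 0 0 0 0'; python3 lev.py wrist 8; python3 lev.py scene 8
```

```text
clock: 21.1
position: [0.5652, 0.006, 0.1187]
ee_rot: [0.064, 0.458, -0.122, 0.878]
ft_force: [3.7, -1.0, 3.1]
grip_width: 0.0
clock: 21.3
position: [0.5649, 0.0062, 0.1186]
ee_rot: [0.064, 0.457, -0.122, 0.879]
ft_force: [3.9, -1.9, 4.0]
grip_width: 0.0
clock: 21.5
position: [0.5646, 0.0063, 0.1186]
ee_rot: [0.064, 0.457, -0.122, 0.879]
ft_force: [6.4, -2.3, 5.8]
grip_width: -0.002
n 2646 q joint pct [0.8526 0.921  1.0225 1.0952 1.1694] rmax 89.1124317023534 pos [-39.9038  -0.0305  63.9165]
21.55
n 107 q joint pct [0.6064 0.6669 0.7128 0.9809 1.0335] rmax 89.02101825682765 pos [-20.3477  -2.3792  65.4407]
21.6
```

View pics/wrist_8.png

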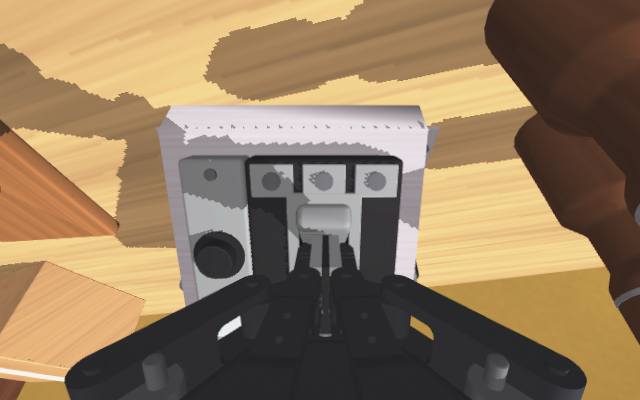

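```bash
python3 -m handwheel '0 0 -1 0 0 0 0;  0 0 0 0 0 0 0';python3 -m handwheel '0 0 -0.7 0 0 0 0;  0 0 0 0 0 0 0;  0 0 0 0 0 0 0'; python3 tob.py -22 0 55 .61
```

```text
clock: 21.8
position: [0.5644, 0.0065, 0.1187]
ee_rot: [0.064, 0.456, -0.122, 0.879]
ft_force: [6.8, -3.1, 7.7]
grip_width: 0.001
clock: 22.1
position: [0.5642, 0.0066, 0.1187]
ee_rot: [0.064, 0.456, -0.122, 0.879]
ft_force: [8.7, -4.0, 8.5]
grip_width: -0.002
clock 22.1 lev coords now [-25.872    0.3827  56.7482] target [0.5681 0.0051 0.1195] F [ 8.6588 -4.0123  8.4999] face-frame F [12.5928 -1.5103  1.5688]
shift [ 1.7621 -0.377   3.8663] rv [-0.0018  0.0036 -0.0006] J [-0.216  -0.0089 -0.0634  2.2588  0.7435  0.4627  0.4117]
```

```bash
python3 -m handwheel '0 0 4 0 0 0 0; 0 0 6 0 0 0 0; 0 0 10 0 0 0 0; 0 0 20 0 0 0 0; 0 0 10 0 0 0 0; -20 0 0 0 0 0 0; -30 0 0 0 0 0 0; 0 0 0 0 0 0 0'; python3 lev.py top 9;python3 -m handwheel '-10 0 -10 0 0 0 0; -5 0 -20 0 0 0 0; 0 0 -25 0 0 0 0; 0 0 -25 0 0 0 0; 0 0 -5 0 0 0 0; 0 0 0 0 0 0 0'; python3 lev.py wrist 9; python3 tob.py -55 0 55 .61
```

```text
clock: 22.9
position: [0.5736, 0.0043, 0.188]
ee_rot: [0.064, 0.457, -0.121, 0.879]
ft_force: [0.6, -0.1, -0.1]
grip_width: 0.002
n 8 q joint pct [0.5502 0.5673 0.5772 0.5979 0.6038] rmax 62.442496982182604 pos [-7.2986 -9.5383 55.29  ]
22.95
clock: 23.55
position: [0.4983, 0.0245, 0.1487]
ee_rot: [0.063, 0.459, -0.122, 0.878]
ft_force: [0.0, 0.0, 0.1]
grip_width: 0.001
clock 23.6 lev coords now [-63.4369   0.0523 120.7666] target [0.5421 0.0124 0.1006] F [ 1.0398 -0.4549 -0.1076] face-frame F [ 0.8598 -0.1554 -0.7323]
shift [65.7602 -0.0038  8.4869] rv [-0.0004 -0.0008  0.0007] J [-0.2238 -0.2042 -0.1515  2.3501  0.6221  0.582   0.46  ]Traceback (most recent call last):
  File "lev.py", line 10, in <module>
    print("n",m.sum(),"q joint pct",np.percentile(ph,[5,25,50,75,95])+.61-.16,"rmax",np.percentile(r[m],98), "pos",np.median(q,0))
                                    ~~~~~~~~~~~~~^^^^^^^^^^^^^^^^^^^^
    return _quantile_unchecked(
        a, q, axis, out, overwrite_input, method, keepdims, weights)
    return _ureduce(a,
                    func=_quantile_ureduce_func,
    ...<5 lines>...
                    overwrite_input=overwrite_input,
                    method=method)
    r = func(a, **kwargs)
    result = _quantile(arr,
                       quantiles=q,
    ...<2 lines>...
                       out=out,
                       weights=wgt)
    slices_having_nans = np.isnan(arr[-1, ...])
                                  ~~~^^^^^^^^^
IndexError: index -1 is out of bounds for axis 0 with size 0
```

View pics/wrist_9.png

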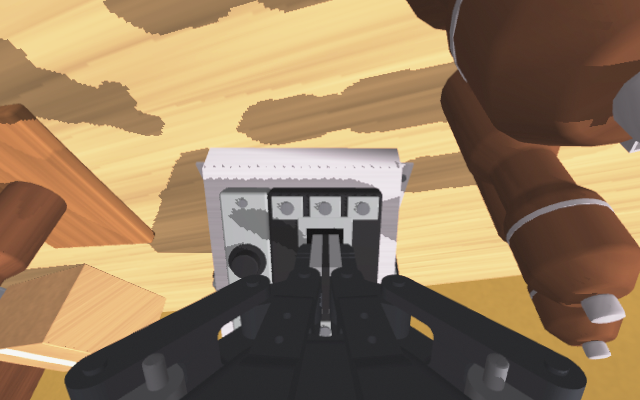

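```bash
python3 -m handwheel '15 0 0 0 0 0 0; 25 0 0 0 0 0 0; 20 0 0 0 0 0 0; 7 0 0 0 0 0 0; 0 0 0 0 0 0 0'; python3 tob.py -40 0 55 .61; python3 lev.py scene 10; python3 - <<'E'
import cv2
i=cv2.imread("pics/scene_10.png")[150:300,250:420].repeat(4,0).repeat(4,1); cv2.imwrite("pics/s10c.png",i)
E
```

```text
clock: 24.1
position: [0.5363, 0.0138, 0.0944]
ee_rot: [0.064, 0.458, -0.122, 0.878]
ft_force: [0.9, -0.1, 0.7]
grip_width: 0.004
clock 24.1 lev coords now [-63.4587  -0.3097  53.3732] target [0.5539 0.0091 0.1092] F [ 0.9192 -0.1314  0.723 ] face-frame F [1.1686 0.1231 0.0653]
shift [-1.6589  0.3335 23.4561] rv [-0.0011 -0.0013  0.0016] J [-0.1719 -0.0157 -0.1476  2.3282  0.8411  0.4432  0.2714]
n 117 q joint pct [0.5713 0.6149 0.6453 0.7103 1.1985] rmax 88.76450572859312 pos [-13.453   -1.4079  64.8416]
24.15
```

View pics/s10c.png

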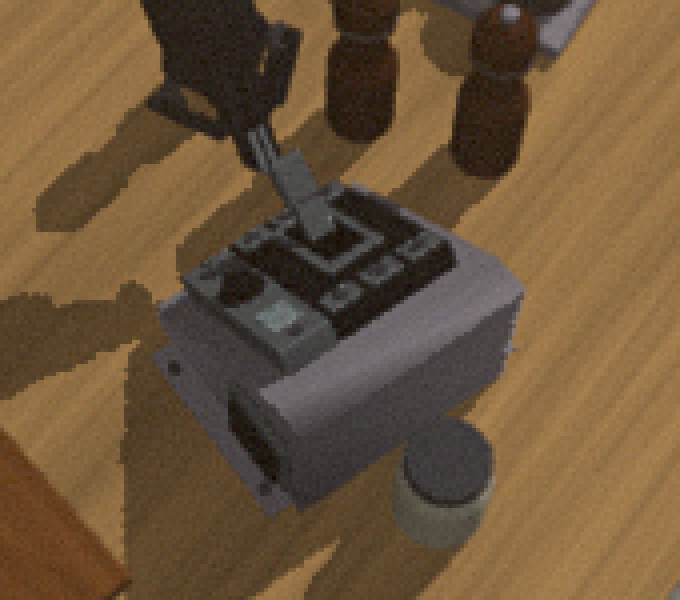

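```bash
python3 -m handwheel '0 0 8 0 0 0 0; 0 0 8 0 0 0 0; 0 0 6 0 0 0 0; 0 0 6 0 0 0 0; 0 0 6 0 0 0 0; 0 0 0 0 0 0 0'; python3 tob.py 14 0 54 .61;python3 -m handwheel '0 0 5 0 0 0 0; 0 0 5 0 0 0 0; 0 0 5 0 0 0 0; 0 0 5 0 0 0 0;  0 0 0 0 0 0 0'; python3 tob.py 14 0 54 .61
```

```text
clock: 24.75
position: [0.5633, 0.0066, 0.1151]
ee_rot: [0.064, 0.457, -0.122, 0.879]
ft_force: [-1.2, 0.3, -0.5]
grip_width: -0.001
clock 24.75 lev coords now [-28.7013   0.1635  54.3429] target [ 0.5971 -0.0031  0.1393] F [-1.2014  0.3475 -0.5042] face-frame F [-1.3139  0.0082  0.3032]
shift [ 0.37   -0.1122 42.7013] rv [-0.0012  0.0006  0.0003] J [-0.1554 -0.0006 -0.1241  2.2584  0.7498  0.4593  0.4044]
clock: 25.25
position: [0.5785, 0.0021, 0.1257]
ee_rot: [0.064, 0.458, -0.122, 0.878]
ft_force: [-6.9, 2.0, -0.0]
grip_width: -0.002
clock 25.25 lev coords now [-9.6302 -0.061  53.9708] target [ 0.5971 -0.0031  0.1393] F [-6.8947  2.0321 -0.0372] face-frame F [-5.9125  0.0835  4.0869]
shift [-0.0523  0.0796 23.6301] rv [-0.0008 -0.001   0.0009] J [-0.1455  0.0126 -0.1128  2.2165  0.7002  0.4716  0.4759]
```

```bash
python3 -m handwheel '0 0 4 0 0 0 0; 0 0 4 0 0 0 0; 0 0 4 0 0 0 0; 0 0 0 0 0 0 0'; python3 -m handwheel '0 0 3 0 0 0 0; 0 0 3 0 0 0 0; 0 0 0 0 0 0 0'; python3 tob.py 14 0 54 .61
```

```text
clock: 25.65
position: [0.5869, -0.0005, 0.1312]
ee_rot: [0.063, 0.459, -0.122, 0.878]
ft_force: [-5.9, 2.8, -5.5]
grip_width: 0.005
clock: 25.95
position: [0.5911, -0.0019, 0.1342]
ee_rot: [0.063, 0.46, -0.122, 0.877]
ft_force: [-6.3, 2.6, -6.7]
grip_width: 0.002
clock 25.95 lev coords now [ 6.0965 -0.4992 53.2876] target [ 0.5971 -0.0031  0.1393] F [-6.303   2.6061 -6.679 ] face-frame F [-9.3784  0.7966 -1.5939]
shift [-0.7457  0.4982  7.9005] rv [-0.0001 -0.0041  0.002 ] J [-0.1366  0.0259 -0.1043  2.1798  0.6587  0.4842  0.5351]
```

```bash
python3 -m handwheel '0 0 2 0 0 0 0; 0 0 2 0 0 0 0; 0 0 0 0 0 0 0'; python3 -m handwheel '0 0 1.5 0 0 0 0; 0 0 0 0 0 0 0';  python3 -m handwheel '0 0 1.5 0 0 0 0; 0 0 0 0 0 0 0';python3 tob.py 14 0 54 .61; python3 lev.py scene 11
```

```text
clock: 26.25
position: [0.5939, -0.0029, 0.1361]
ee_rot: [0.063, 0.46, -0.122, 0.877]
ft_force: [-7.1, 2.3, -6.1]
grip_width: -0.002
clock: 26.45
position: [0.595, -0.0032, 0.1369]
ee_rot: [0.063, 0.46, -0.122, 0.877]
ft_force: [-7.7, 3.8, -5.6]
grip_width: 0.0
clock: 26.65
position: [0.5961, -0.0035, 0.1376]
ee_rot: [0.063, 0.46, -0.122, 0.877]
ft_force: [-7.6, 2.9, -5.7]
grip_width: -0.001
clock 26.65 lev coords now [12.3765 -0.7277 53.1428] target [ 0.5971 -0.0031  0.1393] F [-7.6456  2.917  -5.7348] face-frame F [-9.9657  0.7313 -0.0314]
shift [-0.8673  0.7254  1.6192] rv [ 0.0001 -0.005   0.0025] J [-0.1331  0.031  -0.1014  2.1652  0.6433  0.4897  0.5571]
n 131 q joint pct [-0.1808 -0.1438 -0.0203  0.1724  0.2268] rmax 87.87990976115401 pos [30.7132 -0.5933 68.3422]
26.7
```

Continue to the upper stop (sharp rise in force).

```bash
python3 -m handwheel '0 0 1.5 0 0 0 0; 0 0 0 0 0 0 0';  python3 -m handwheel '0 0 1.5 0 0 0 0; 0 0 0 0 0 0 0';python3 -m handwheel '0 0 1 0 0 0 0; 0 0 0 0 0 0 0';python3 tob.py 14 0 54 .61
```

```text
clock: 26.9
position: [0.5972, -0.0039, 0.1384]
ee_rot: [0.063, 0.46, -0.123, 0.877]
ft_force: [-8.5, 3.6, -6.2]
grip_width: -0.002
clock: 27.1
position: [0.5981, -0.0042, 0.139]
ee_rot: [0.063, 0.46, -0.123, 0.877]
ft_force: [-9.1, 2.6, -5.9]
grip_width: -0.001
clock: 27.3
position: [0.5982, -0.0042, 0.1389]
ee_rot: [0.063, 0.461, -0.123, 0.877]
ft_force: [-14.0, 3.9, -5.5]
grip_width: 0.002
clock 27.3 lev coords now [14.9366 -0.8232 52.9331] target [ 0.5971 -0.0031  0.1393] F [-13.956    3.8677  -5.5044] face-frame F [-15.0233  -0.0673   3.7845]
shift [-1.0628  0.8203 -0.9437] rv [ 0.0006 -0.0071  0.0032] J [-0.1312  0.034  -0.1003  2.1578  0.6341  0.4935  0.5695]
```

```bash
python3 -m handwheel '0 0 -3 0 0 0 0; 0 0 -5 0 0 0 0; 0 0 -15 0 0 0 0; 0 0 -25 0 0 0 0; -10 0 -25 0 0 0 0; -40 0 0 0 0 0 0; -45 0 0 0 0 0 0; -35 0 0 0 0 0 0'; python3 -m handwheel '-40 0 0 0 0 0 0; -20 0 0 0 0 0 0; 0 0 0 0 0 0 0'; python3 lev.py wrist 12; python3 lev.py top 12;python3 lev.py scene 12
```

```text
clock: 28.1
position: [0.4716, 0.033, 0.2097]
ee_rot: [0.064, 0.457, -0.121, 0.879]
ft_force: [1.9, 0.1, 0.6]
grip_width: 0.001
clock: 28.4
position: [0.4398, 0.0429, 0.2605]
ee_rot: [0.065, 0.455, -0.121, 0.88]
ft_force: [1.0, -0.3, 0.4]
grip_width: -0.004
n 157 q joint pct [0.1163 0.1294 0.1385 0.1489 0.1664] rmax 61.13536802908665 pos [17.1035  0.2821 52.5296]
28.45
n 69 q joint pct [-0.1016 -0.0458  0.0031  0.0553  0.1036] rmax 82.20116837073797 pos [33.5316 -0.6754 70.4185]
28.5
n 72 q joint pct [-0.1342 -0.1056 -0.0754 -0.0174  0.0531] rmax 81.55789664494809 pos [34.4566 -0.9813 64.2275]
28.55
```

View pics/wrist_12.png

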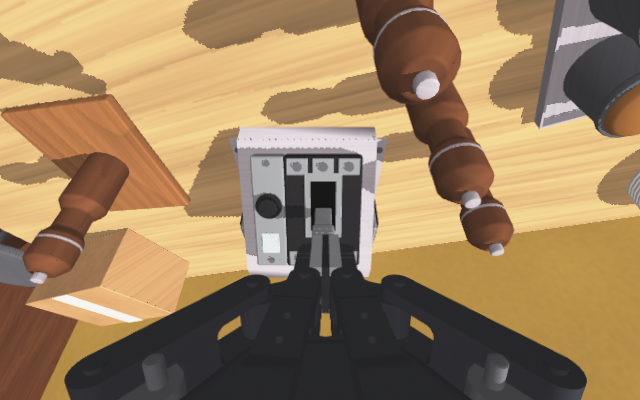

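View pics/scene_12.png

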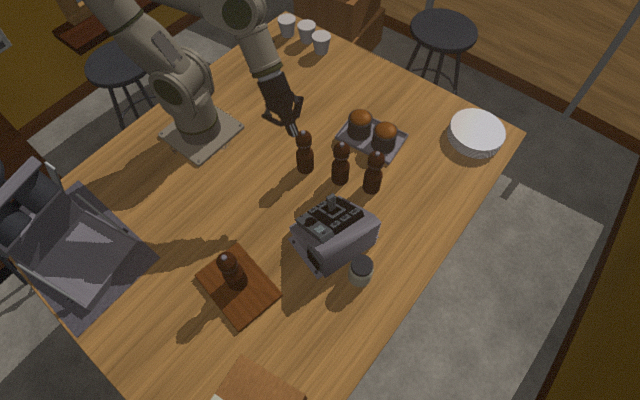

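```bash
python3 -m handwheel '-20 0 0 0 0 0 0; 0 0 0 0 0 0 0; 0 0 0 0 0 0 0; 0 0 0 0 0 0 0; 0 0 0 0 0 0 0'; python3 lev.py top 13; python3 - <<'E'
import cv2,numpy as np
from workcell import hand_in,cams,manip
c=cams.camera("top")
for t in ["jar","mould1","mill"]:
    print(t,[(d["box"],round(d["conf"],2)) for d in cams.recognise("top",t)])
print(manip.get_obs()["clock"],manip.get_obs()["ft_force"])
E
```

```text
clock: 29.05
position: [0.4329, 0.0464, 0.2708]
ee_rot: [0.063, 0.459, -0.123, 0.877]
ft_force: [0.2, 0.1, -0.5]
grip_width: -0.002
n 69 q joint pct [-0.1023 -0.0478  0.0037  0.0553  0.1001] rmax 83.46652188380425 pos [33.95   -0.6789 70.824 ]
29.1
jar [([350.7, 136.0, 26.4, 25.0], 0.63)]
mould1 [([175.6, 190.5, 36.0, 36.4], 0.96), ([168.0, 225.9, 39.2, 38.4], 0.76)]
mill [([432.4, 236.2, 36.9, 27.6], 0.91), ([243.0, 168.4, 26.1, 40.1], 0.87), ([251.4, 213.3, 28.2, 31.4], 0.63)]
29.3 [0.04427537 0.47807986 0.38588462]
```

View pics/top_13.png

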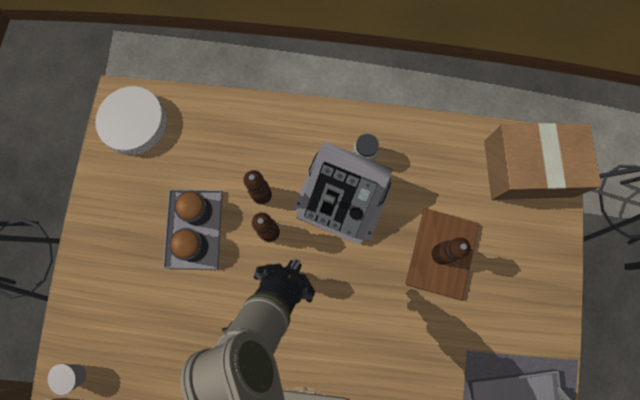

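```bash
python3 -c "
from workcell import hand_in
print(hand_in())"
```

```text
the job is handed in; nothing more can be done
None
```

I finished the job and handed it in at about 29 s on the robot's clock. The pepper mill is off the pedestal, and the breaker has been tested, reset and switched back on.

- **Mill:** I gripped it round the head and set it on the board, lowering it until the force reading showed contact (about 11 N). It stands upright near the centre of the board.
- **Test and reset:** The test button tripped the lever to about 0.72 rad, then came back out. I pressed the lever to its bottom stop with about 13 N.
- **Switching on:** I lifted the lever to its top stop with about 15 N and let go.

**Last checks:**
- **Lever:** After release, the overhead camera read 0.003–0.004 rad twice, about 0.6 s apart. The scene camera read −0.075 rad, but from only a few depth points. The wrist camera saw only part of the lever, since the fingers hid the rest, so I discounted its 0.14 rad.
- **Bystanders:** The moulds and the jar show where they started in the last overhead picture.
- **Robot:** It is clear of everything, and the wrist force is within its noise. In the last overhead picture the arm hides one of the spare mills. It was still standing in the scene view taken just before.

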